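Hold the syringe driver's pusher open at the mark

TASK

The syringe driver must be held open for loading: first take the brown bottle off its deck and stand it upright in the enamel tray, without tipping it over. Then grip the orange paddle and pull the spring-return pusher out until its red pointer stands over the green clip on the scale, and keep holding it there with the gripper, still, as you finish (do not let go). Leave the other things on the bench where they are.

Things in the scene. Friction and masses are not known exactly. Their poses are not given: they have to be found in the camera images.
- driver: Syringe driver, fixed: white deck 270 mm long (its x), 110 wide, deck top 20 mm above its origin, with a blue housing 74 mm high over its far end (x from +85 to +135 mm). Origin: centre of the underside. Its x axis runs along the slide toward the blue housing, z up. It stands left or right on the bench, turned up to 0.3 rad.
- pusher: Spring-return pusher: grey block with an upright orange paddle 14 mm thick (x), 24 wide (y), 40 to 87 mm above the bench. Origin under the paddle at bench height, axes as the driver's; at rest at x +30, y +5 mm in the driver's frame. Slides only along the driver's x: pull to -x, away from the housing, 120 mm at most. The spring pulls back with 3 N at rest plus 80 N/m; let go, it runs back.
- pusher_grip (a point): Point on the axis of the orange paddle, 68 mm above the bench, where to pinch it from above across its 24 mm width (driver's y). The grey block under it is 30 (x) by 50 (y) mm, its top 40 mm above the bench; the nozzle collar behind (+x) is about 42 mm from the paddle at rest.
- pointer (a point): Tip of the red pointer, 4 mm wide, that sticks out from the pusher over the scale on the driver's -y edge; moves with the pusher. Its axes are parallel to the driver's.
- index_clip: Green clip fixed on the scale along the driver's -y edge, 10 mm long (driver's x), 22 wide, 8 high, underside 26 mm above the bench; the mark for the pointer, which passes just above it. Origin: centre of its underside; axes as the driver's. It needs 66 to 98 mm of pusher travel from rest, differently each time.
- brown_bottle: Loose brown glass bottle with a black cap, 51 mm across, 108 mm high (straight sides to about 70 mm), 0.1 to 0.2 kg; stands upright on the driver's deck in the pusher's way. Origin: centre of its underside, z up.
- tray: White enamel tray, fixed, open on top, 304 mm long (its x), 200 wide (its y), rim 48 mm high; flat floor about 8 mm above the bench, about 250 by 150 mm. Origin: centre of the underside. Its long side runs about across the bench; it stands on the other side from the driver.
- plaster_tape: Bystander: roll of plaster tape, 66 mm across, 25 high. Origin under its centre.
- rubber_stamp: Bystander: wooden hand stamp, 27x54 mm, 75 high, upright. Origin under its centre.
- thermometer: Bystander: white thermometer lying flat, 118 mm long. Origin under its centre.
- marker: Bystander: black marker lying flat, 130 mm long. Origin under its centre.
- cotton_jar: Bystander: white open jar, 79 mm across, 92 high. Origin under its centre.
- forceps: Bystander: steel forceps lying flat, 141 mm long. Origin under its centre.

How it is judged:
By the outcome, as a careful person would: the job done as asked, in the order asked, and still so for the second after the job is handed in, while the arm keeps its last pose, push and grip.
It also fails if it takes over 58 s, if anything falls off the work surface, if the arm or the gripper's body presses on something with over 40 N, if the wrist force passes 120 N, or if a joint passes its speed limit or range.

ROBOT

A 6-joint arm with a two-finger parallel gripper is mounted at the origin on a cart in front of the work surface, level with it; the furniture and walls round the work are solid. World frame = base frame: x ahead of the robot, y to its left, z up, the work surface at z = 0. Lengths are in m, angles in degrees, forces in N, time in s.
With the tool pointing down it reaches from about 0.4 to 0.825 m from the base axis. Payload 7 kg.
Tool frame: the origin (TCP) lies midway between the tips of the shut fingers; the grasp point (between the pads) lies 19 mm behind it; z points along the fingers, y is the direction in which the jaws open and shut (so a half turn about z gives the same grasp; the last joint's range is limited). The gripper opens to 88 mm and grips with 3 to 60 N. Pads are 19 mm wide; open, the fingers measure 130 mm over their backs; the gripper's body (78 mm by 193 mm) begins 47 mm behind the grasp point.
Start: joints at [90.991, 20.546, 0.682, 0, -70.136, -16.507], TCP at [0.181, 0.65, 0.202] pointing down, gripper open.
Joint ranges: [-176.03, 176.03], [-82.01, 121.73], [-58.28, 71.71], [-173.87, 95.51], [-174.79, -0.11], [-173.66, 173.66]. Speed limits (degrees/s): [136.94, 136.94, 172.46, 180, 180, 180].

INTERFACE

Orientations are given as a 3x3 rotation matrix whose columns are the frame's x, y, z axes.
In Python, from rig import robot gives the robot as it stands. Calls block until the motion is done:
- robot.goto(position, orientation): joint-space move of the TCP to a pose.
- robot.servo_line(position, ori=None, speed=0.15): straight line of the TCP; ori=None keeps the orientation; speed is the mean speed in m/s.
- robot.movej(angles): joint-space move.
- robot.move_gripper(opening): opening from 0.0 (shut) to 1.0 (fully open); the grip force is fixed at half the most; returns when the fingers have stopped.
- robot.dwell(seconds).
- robot.ik(position, orientation): joint angles nearest the present ones, or None.
- robot.grab_frame(name): name is "side" or "top" or "wrist"; returns (picture, depth): 400x640x3 uint8, red, green, blue; 400x640 float32, m along the optical axis (not along the pixel's ray), 0 where there is no reading.
- robot.camera_info(name): a dict with "vfov" (degrees; the focal length in pixels is half the picture's height over the tangent of half this angle, whatever the lens; pixels are square), "cx", "cy" (the principal point, pixels), "k1" (the pictures are not rectified: a ray, as slopes to the right and down, at radius r is drawn at 1 + k1 r^2 times it, then the intrinsics apply), "view" (4x4, takes a point from world to camera coordinates); the wrist camera has in their place "T_tool_cam" (4x4, takes a point from camera to tool coordinates, whose origin is the TCP and whose axes are the flange's). Camera axes: x right, y down, z forward; pixel columns grow to the right and rows downward; lengths in m; the calibration is good to about 2 mm. A picture is of the moment at which its call begins: read the wrist's pose just before it. camera_info takes no time and is no camera call.
A pose or a line that the arm cannot do raises robot.Unreachable and nothing moves.
- robot.job_done(): hands the job in, once; it reports no verdict.
Readings, each from a call of its own:
- robot.read_t(): time.
- robot.read_qpos(): joint angles.
- robot.read_qvel(): joint speeds.
- robot.read_effort(): joint torques, N m.
- robot.read_position(): TCP position.
- robot.read_tcp_rot(): TCP orientation.
- robot.read_force(): force on the tool from outside, world axes, zero at the start.
- robot.read_ft_torque(): the same for the moment, N m.
- robot.read_grip_width(): opening from 0.0 (shut) to 1.0 (fully open).
Only numpy, scipy, OpenCV 4.12 (cv2) and the standard library are available. Lean on these libraries where they do the work, as an engineer would, in place of code of your own. Each camera call takes 0.05 s, during which the arm holds its last target. There are 200 camera calls.

## Working session

There is one attempt and no reset: what is moved stays moved. The work goes in short steps, each a Python script; the robot and the scene stay as the last script left them, time stands still between calls to the robot, and variables do not carry over. Pictures are saved under pics/ and viewed, about 8 in all and at most 12, crops included, and the job is handed in when it is done.

```bash
mkdir -p pics
cat > h.py <<'E'
import numpy as np, cv2
from rig import robot
def K(n):
    c=robot.camera_info(n); f=200/np.tan(np.radians(c["vfov"]/2))
    return c,f
def cam_pose(n,pose=None):
    c,f=K(n)
    if n!="wrist": return np.linalg.inv(np.array(c["view"]))
    p,R=pose; T=np.eye(4); T[:3,:3]=R; T[:3,3]=p
    return T@np.array(c["T_tool_cam"])
def slopes(n,uv):
    c,f=K(n); d=(np.atleast_2d(uv).astype(float)-[c["cx"],c["cy"]])/f; s=d.copy()
    for _ in range(20): s=d/(1+c["k1"]*(s**2).sum(1,keepdims=True))
    return s
def onplane(n,uv,z,pose=None):
    T=cam_pose(n,pose); s=slopes(n,uv); r=np.c_[s,np.ones(len(s))]@T[:3,:3].T
    return T[:3,3]+r*((z-T[2,3])/r[:,2])[:,None]
def cloud(n,D,pose=None):
    v,u=np.mgrid[:400,:640]; s=slopes(n,np.c_[u.ravel(),v.ravel()]); d=D.ravel()[:,None]
    T=cam_pose(n,pose); P=np.c_[s*d,d]@T[:3,:3].T+T[:3,3]; P[d[:,0]==0]=np.nan
    return P.reshape(400,640,3)
def wrist():
    pose=(np.array(robot.read_position()),np.array(robot.read_tcp_rot()))
    return pose,robot.grab_frame("wrist")
def save(n,im): cv2.imwrite("pics/"+n,cv2.cvtColor(im,cv2.COLOR_RGB2BGR))
E
python3 - <<'E'
from h import *
a,d=robot.grab_frame("top"); b,e=robot.grab_frame("side")
np.savez("s.npz",a=a,d=d,b=b,e=e)
save("both.png",np.vstack([a,b])[:, :][:800] if 0 else cv2.resize(np.vstack([a,b]),(480,600)))
save("top.png",cv2.resize(a,(800,500)))
print(robot.camera_info("top"),robot.read_tcp_rot(),robot.read_t(),robot.camera_info("wrist"))
E
```

```text
{'vfov': 57.57372830132383, 'cx': 322.634557077695, 'cy': 194.29441572410477, 'k1': 0.01430489599163081, 'view': array([[ 2.75577927e-02, -9.99619574e-01, -1.12893798e-03,
        -1.98651998e-02],
       [-9.86901668e-01, -2.70275641e-02, -1.59042791e-01,
         5.22886351e-01],
       [ 1.58951774e-01,  5.49701904e-03, -9.87271045e-01,
         1.39872921e+00],
       [ 0.00000000e+00,  0.00000000e+00,  0.00000000e+00,
         1.00000000e+00]])} [[ 9.63521800e-01 -2.67629704e-01 -2.88349136e-04]
 [-2.67629838e-01 -9.63520735e-01 -1.43628584e-03]
 [ 1.06562382e-04  1.46106355e-03 -9.99998927e-01]] 0.1 {'vfov': 62.779132143501975, 'cx': 319.2429353804925, 'cy': 200.12485985888893, 'k1': -0.023906439492742945, 'T_tool_cam': array([[-1.01618454e-03, -9.57111956e-01, -2.89716535e-01,
         7.71607396e-02],
       [ 9.99999436e-01, -8.82833584e-04, -5.90968657e-04,
         7.66307758e-04],
       [ 3.09851680e-04, -2.89716972e-01,  9.57112313e-01,
        -1.83479313e-01],
       [ 0.00000000e+00,  0.00000000e+00,  0.00000000e+00,
         1.00000000e+00]])}
```

View pics/top.png

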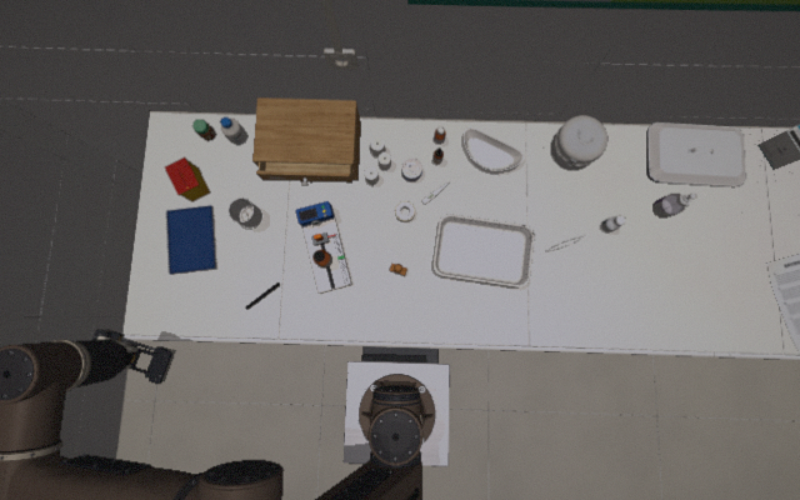

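View pics/both.png

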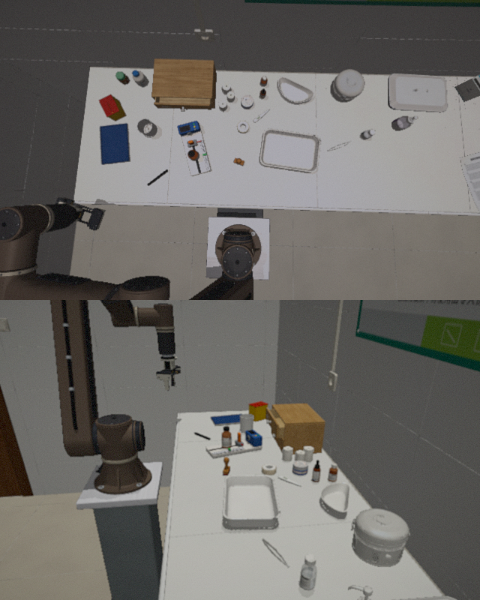

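The top view shows the driver at about (322,248), with the housing at (314,213), the paddle at (320,238), the bottle at (322,258) and the green clip at (340,257). The tray is at (483,251). All of these are in the 800-wide picture. Next I'll get rough positions.

Run:
```python
from h import *
s=np.load("s.npz"); a=s["a"]; P=cloud("top",s["d"])
q=lambda x,y,z:onplane("top",[x/1.25,y/1.25],z)[0].round(3)
print("bottle",q(322,256,.1),"paddle",q(320,238,.087),"clip",q(340,257,.034),"housing",q(314,213,.094))
print("deck near corners",q(319,293,.02),q(352,287,.02))
print("tray rim",[q(*p,.048) for p in ((440,217),(534,224),(526,288),(432,278))])
for n,p in dict(jar=(245,212),stamp=(398,268),tape=(405,211),marker=(263,296)).items(): print(n,q(*p,.03))
x,y=int(322/1.25),int(256/1.25); print(P[y-3:y+4:3,x-3:x+4:3].round(3).tolist())
hsv=cv2.cvtColor(a,cv2.COLOR_RGB2HSV)
m=cv2.inRange(hsv,(100,150,60),(125,255,255)); m[:,:230]=0; m[:,280:]=0;m[:150]=0
print("blue hous",np.nanmean(P[m>0],0).round(3),(m>0).sum())
save("crop.png",cv2.resize(a[155:245,225:295],None,fx=6,fy=6,interpolation=cv2.INTER_CUBIC))
```

```text
bottle [0.467 0.239 0.1  ] paddle [0.524 0.25  0.087] clip [0.474 0.194 0.034] housing [0.6   0.272 0.094]
deck near corners [0.359 0.256 0.02 ] [0.381 0.153 0.02 ]
tray rim [array([ 0.609, -0.12 ,  0.048]), array([ 0.594, -0.418,  0.048]), array([ 0.391, -0.389,  0.048]), array([ 0.414, -0.098,  0.048])]
jar [0.612 0.507 0.03 ]
stamp [0.444 0.009 0.03 ]
tape [ 0.629 -0.008  0.03 ]
marker [0.345 0.429 0.03 ]
[[[0.478, 0.248, 0.124], [0.478, 0.237, 0.124], [0.482, 0.231, 0.096]], [[0.466, 0.247, 0.127], [0.466, 0.236, 0.127], [0.471, 0.23, 0.097]], [[0.455, 0.246, 0.127], [0.455, 0.235, 0.127], [0.458, 0.228, 0.104]]]
blue hous [0.611 0.267 0.074] 156
```

View pics/crop.png

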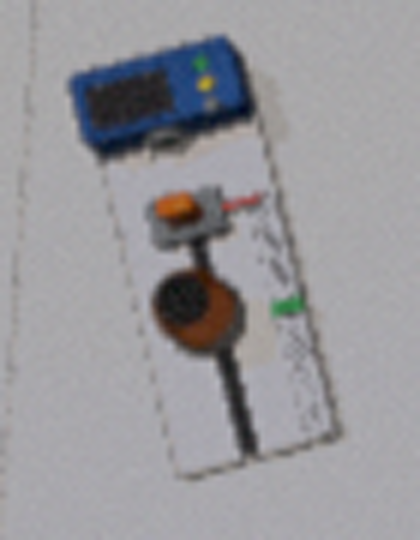

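```bash
cat >> h.py <<'E'
def Rz(a):
    c,s=np.cos(a),np.sin(a); return np.array([[c,s,0],[s,-c,0],[0,0,-1.]])
def todrv(P,o,a):
    c,s=np.cos(a),np.sin(a); d=np.asarray(P)[...,:2]-o; return np.stack([d[...,0]*c+d[...,1]*s,-d[...,0]*s+d[...,1]*c],-1)
def towld(p,o,a):
    c,s=np.cos(a),np.sin(a); return np.array([o[0]+p[0]*c-p[1]*s,o[1]+p[0]*s+p[1]*c])
E
python3 - <<'E'
from h import *
a=np.radians(12); 
robot.goto([.522,.237,.26],Rz(a))
pose,(im,d)=wrist(); np.savez("w1.npz",im=im,d=d,p=pose[0],R=pose[1]); save("w1.png",im)
print(robot.read_t(),pose[0],robot.read_force())
E
```

```text
2.1 [0.52180861 0.23758506 0.25979877] [0.3540736  1.27003284 0.57584336]
```

View pics/w1.png

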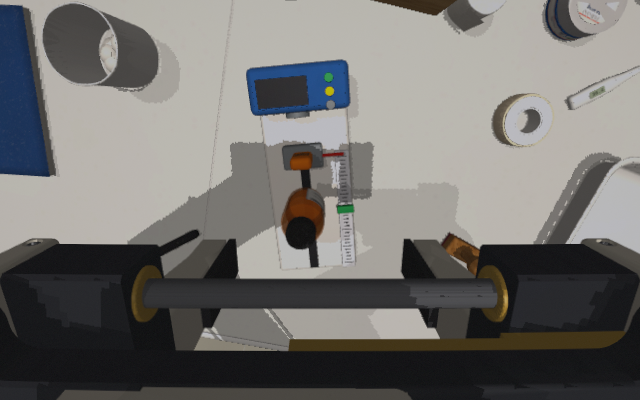

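The wrist view shows the driver's near corners at (281,269) and (355,265), the cap at (300,232), the paddle at (301,161), the pointer at (333,155) and the clip at (345,209). Nothing stands in the way.

Run:
```python
from h import *
s=np.load("w1.npz"); im=s["im"]; pose=(s["p"],s["R"]); P=cloud("wrist",s["d"],pose)
hsv=cv2.cvtColor(im,cv2.COLOR_RGB2HSV)
def box(m,x0,y0,x1,y1):
    o=np.zeros_like(m); o[y0:y1,x0:x1]=m[y0:y1,x0:x1]; return o
def rep(n,m,z):
    ys,xs=np.nonzero(m); r=cv2.minAreaRect(np.c_[xs,ys].astype(np.float32))
    w=onplane("wrist",r[0],z,pose)[0]; print(n,len(xs),np.round(r[0],1),np.round(r[1],1),r[2],"plane",w.round(4),"cloud",np.nanmedian(P[m>0],0).round(4)); return w
clip=rep("clip",box(cv2.inRange(hsv,(45,100,60),(85,255,255)),330,195,362,225),.034)
red=box(cv2.inRange(hsv,(172,120,60),(180,255,255))|cv2.inRange(hsv,(0,120,60),(4,255,255)),318,145,350,168)
rep("red",red,.037); ys,xs=np.nonzero(red); print("redtip",xs.max(),ys[xs>=xs.max()-3].mean(),onplane("wrist",[xs.max(),ys[xs>=xs.max()-3].mean()],.037,pose))
o=box(cv2.inRange(hsv,(7,150,120),(20,255,255)),285,150,315,172); 
top=(np.abs(P[...,2]-.087)<.006)&(o>0); print(top.sum()); rep("paddletop",top.astype(np.uint8),.087)
c=box(((P[...,2]>.118)&(P[...,2]<.14)).astype(np.uint8),270,180,330,260); rep("cap",c,.128)
# deck edges
dk=box(((np.abs(P[...,2]-.02)<.007)).astype(np.uint8),255,112,362,275)
pts=P[dk>0][:,:2]
for deg in (0,):
    r=cv2.minAreaRect(pts.astype(np.float32)); print("deck rect",r)
cor=onplane("wrist",[(281,269),(355,265),(262,116)],.02,pose); print(cor.round(4))
e=cor[1]-cor[0]; print("len",np.linalg.norm(e), "yaw",np.degrees(np.arctan2(e[0],-e[1])))
h=cv2.minAreaRect(P[box(((P[...,2]>.088)&(P[...,2]<.1)).astype(np.uint8),240,55,360,120)>0][:,:2].astype(np.float32)); print("housing",h)
```

```text
clip 115 [345.  208.5] [ 7. 16.] 90.0 plane [0.4717 0.1925 0.034 ] cloud [0.4717 0.1925 0.0345]
red 60 [332.5 154.2] [ 2.7 21.1] 86.633544921875 plane [0.5385 0.2245 0.037 ] cloud [0.539  0.2243 0.0395]
redtip 343 153.9 [[0.54160681 0.21175952 0.037     ]]
134
paddletop 134 [299.5 163. ] [ 8. 17.] 90.0 plane [0.5288 0.2614 0.087 ] cloud [0.5291 0.2611 0.0876]
cap 748 [300. 234.] [30. 30.] 90.0 plane [0.4637 0.2458 0.128 ] cloud [0.4638 0.2453 0.1284]
deck rect ((0.4762495458126068, 0.23941028118133545), (0.21830251812934875, 0.11026111245155334), 16.890708923339844)
[[0.3587 0.2596 0.02  ]
 [0.3871 0.1567 0.02  ]
 [0.5647 0.3203 0.02  ]]
len 0.10676130896401738 yaw 15.439512871450713
housing ((0.0, 0.0), (0.0, 0.0), 0.0)
```

Yaw is about 16.7° and the driver origin is (0.501, 0.246). In the driver frame the paddle comes out at (31, 7) mm, against (30, 5) given. The clip needs about 73 mm of travel, which is in range. Now I'll move the bottle.

Run:
```python
from h import *
a=np.radians(16.7); b=[.4637,.2455]
robot.goto([*b,.2],Rz(a)); robot.servo_line([*b,.068],speed=.1)
print(robot.read_force()); robot.move_gripper(0); print("w",robot.read_grip_width()*88,robot.read_force())
robot.servo_line([*b,.20],speed=.12)
print("w",robot.read_grip_width()*88,robot.read_force(),robot.read_t())
t=[.503,-.215]
robot.goto([*t,.2],Rz(0)); robot.servo_line([*t,.075],speed=.12)
print(robot.read_force())
robot.servo_line([*t,.0575],speed=.03)
print("down",robot.read_force(),robot.read_position(),robot.read_t())
```

```text
[-0.71404543 -0.0072124  -0.16186379]
w 46.01640326227764 [-0.03226743 -0.11619863 -0.93103118]
w 45.98391933290996 [-0.00838178 -0.23347379 -0.40239641] 6.0083
[-0.83574468  0.24341647 -1.33500214]
down [-0.07424362 -0.70310032 -1.45854951] [ 0.50302272 -0.21504294  0.05744259] 9.625
```

Run:
```python
from h import *
im,d=robot.grab_frame("side"); pose,(w,wd)=wrist()
save("c2.png",np.hstack([cv2.resize(im[200:400,200:420],(440,400)),cv2.resize(w,None,fx=.55,fy=.55)[:0].reshape(0,0,3) if 0 else cv2.copyMakeBorder(cv2.resize(w,(350,219)),0,181,0,0,cv2.BORDER_CONSTANT)]))
```

```text
(no output)
```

View pics/c2.png

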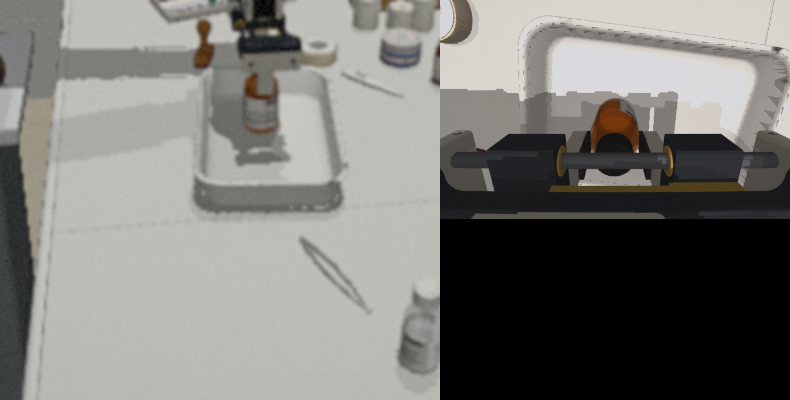

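The bottle hangs upright between the fingers, inside the tray, at (260,105) in the left half. I'll lower it to contact and release it.

Run:
```python
from h import *
t=[.503,-.215]; z=.0575; f0=robot.read_force()[2]
while z>.046:
    robot.servo_line([*t,z],speed=.02); f=robot.read_force()[2]; print(round(z,4),round(f,2))
    if f-f0>2.5: break
    z-=.001
robot.move_gripper(.9); robot.dwell(.3); robot.servo_line([*t,.2],speed=.1)
print(robot.read_t(),robot.read_force())
im,d=robot.grab_frame("side"); save("c3.png",cv2.resize(im[180:380,180:440],None,fx=2.5,fy=2.5))
```

```text
0.0575 -0.55
0.0565 -1.54
0.0555 -1.19
0.0545 -1.58
0.0535 -0.74
0.0525 -1.25
0.0515 0.09
0.0505 8.4
14.4333 [-0.42150468  0.20781028 -0.53244471]
```

View pics/c3.png

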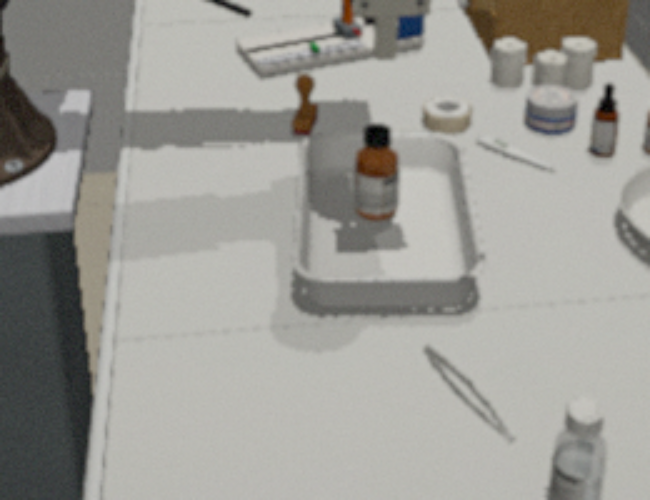

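The bottle stands upright in the tray. I'll take a second, clear look at the driver to refine the yaw, clip and paddle.

```bash
cat > meas.py <<'E'
from h import *
def box(m,x0,y0,x1,y1):
    o=np.zeros_like(m); o[y0:y1,x0:x1]=m[y0:y1,x0:x1]; return o
def biggest(m):
    n,l,st,c=cv2.connectedComponentsWithStats(m); i=1+np.argmax(st[1:,4]); return (l==i).astype(np.uint8)
E
python3 - <<'E'
from meas import *
robot.goto([.53,.253,.24],Rz(np.radians(16.7)))
robot.dwell(.2); pose,(im,d)=wrist(); np.savez("w2.npz",im=im,d=d,p=pose[0],R=pose[1])
save("w2.png",cv2.resize(im[40:280,200:440],None,fx=2.5,fy=2.5,interpolation=cv2.INTER_CUBIC))
P=cloud("wrist",d,pose); hsv=cv2.cvtColor(im,cv2.COLOR_RGB2HSV)
B=(220,60,420,275)
dk=biggest(box((np.abs(P[...,2]-.02)<.006).astype(np.uint8),*B))
print("deck",cv2.minAreaRect(P[dk>0][:,:2].astype(np.float32)),np.nanmedian(P[dk>0],0))
cl=biggest(box(cv2.inRange(hsv,(45,100,60),(85,255,255)),300,150,400,275))
ys,xs=np.nonzero(cl);r=cv2.minAreaRect(np.c_[xs,ys].astype(np.float32));print("clip",r,onplane("wrist",[xs.mean(),ys.mean()],.034,pose))
rd=biggest(box(cv2.inRange(hsv,(172,120,60),(180,255,255))|cv2.inRange(hsv,(0,120,60),(4,255,255)),300,100,380,190))
ys,xs=np.nonzero(rd);r=cv2.minAreaRect(np.c_[xs,ys].astype(np.float32));k=xs>xs.max()-6;print("red",r,"end",onplane("wrist",[xs[k].mean(),ys[k].mean()],.038,pose),np.nanmedian(P[rd>0],0))
o=box(cv2.inRange(hsv,(7,150,100),(20,255,255)),260,100,340,200); t=((np.abs(P[...,2]-.087)<.006)&(o>0)).astype(np.uint8)
ys,xs=np.nonzero(t);print("paddle",cv2.minAreaRect(P[t>0][:,:2].astype(np.float32)),onplane("wrist",[xs.mean(),ys.mean()],.087,pose))
print(robot.read_t())
E
```

```text
deck ((0.481179416179657, 0.24080073833465576), (0.20419692993164062, 0.1102876365184784), 16.888364791870117) [0.48310028 0.24618912 0.02082398]
clip ((351.0, 224.5), (7.0, 16.0), 90.0) [[0.47155988 0.19259554 0.034     ]]
red ((343.5, 168.0), (2.0, 21.0), 90.0) end [[0.54161617 0.21560259 0.038     ]] [0.53911677 0.22462848 0.03939672]
paddle ((0.5285531878471375, 0.2609688639640808), (0.011653299443423748, 0.021176422014832497), 16.435726165771484) [[0.52880089 0.26092277 0.087     ]]
16.45
```

View pics/w2.png

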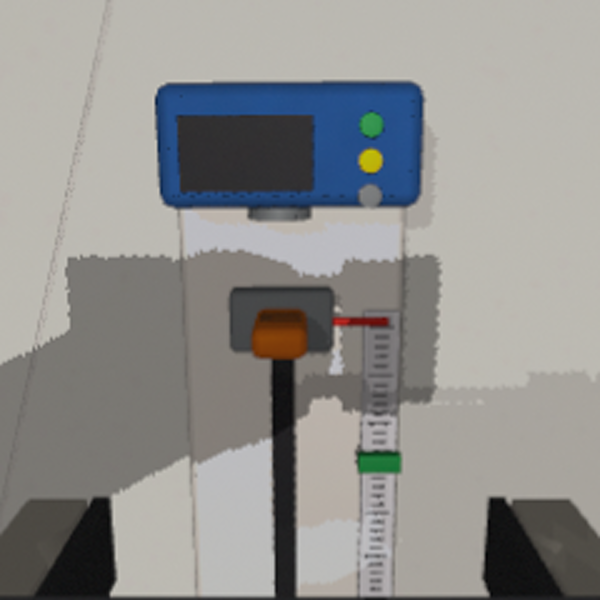

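The yaw is 16.85° and the two measurements agree on about 73.8 mm of travel. In the picture the pointer is at (388,322) and the clip at (379,462). Now I'll grip the paddle and pull most of the way.

Run:
```python
from h import *
a=np.radians(16.85); R=Rz(a); x=np.array([np.cos(a),np.sin(a),0]); p=np.array([.5286,.2610,.0])
robot.goto(p+[0,0,.15],R); robot.move_gripper(.75)
robot.servo_line(p+[0,0,.049],speed=.08); print(robot.read_force())
robot.move_gripper(0); print("w",robot.read_grip_width()*88,robot.read_force(),robot.read_position())
robot.servo_line(p+[0,0,.049]-x*.0738,speed=.04); robot.dwell(.3)
print("w",robot.read_grip_width()*88,"Fx",np.dot(robot.read_force(),x),robot.read_force(),robot.read_position(),robot.read_t())
pose,(im,d)=wrist(); np.savez("w3.npz",im=im,d=d,p=pose[0],R=pose[1])
s,sd=robot.grab_frame("side"); t,td=robot.grab_frame("top"); np.savez("w3b.npz",s=s,t=t)
save("w3.png",np.vstack([cv2.resize(im[130:400,:],(640,270)),cv2.resize(t[165:245,225:385],(640,320),interpolation=cv2.INTER_CUBIC)]))
```

```text
[ 0.34601867 -0.32374828  0.19175309]
w 23.657871945110166 [ 2.09820507 -2.77860893  0.77982703] [0.52866644 0.26054457 0.04900358]
w 23.70611502438354 Fx 8.198118677886661 [10.15174669 -5.23613092 -5.22721574] [0.45938424 0.23960841 0.04903823] 21.8667
```

View pics/w3.png

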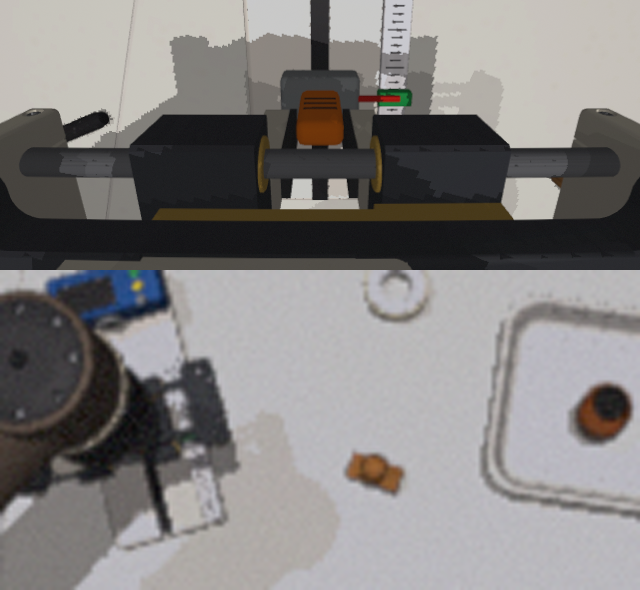

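The pointer lies over the clip, at about (392,98) in the wrist crop. I'll measure the remaining offset.

Run:
```python
from meas import *
s=np.load("w3.npz"); im=s["im"]; pose=(s["p"],s["R"]); P=cloud("wrist",s["d"],pose); hsv=cv2.cvtColor(im,cv2.COLOR_RGB2HSV)
g=biggest(box(cv2.inRange(hsv,(45,100,40),(85,255,255)),360,205,430,255))
r=biggest(box(cv2.inRange(hsv,(170,120,60),(180,255,255))|cv2.inRange(hsv,(0,120,60),(5,255,255)),350,205,420,255))
a=np.radians(16.85); O=np.array([.501,.246])
for n,m in (("g",g),("r",r)):
    ys,xs=np.nonzero(m); print(n,xs.min(),xs.max(),ys.min(),ys.max(),"cloud med",np.nanmedian(P[m>0],0))
    Q=todrv(P[m>0],O,a)*1000; print("drv x pct",np.nanpercentile(Q[:,0],[2,25,50,75,98]).round(1),"y",np.nanpercentile(Q[:,1],[2,98]).round(1), "z",(np.nanpercentile(P[m>0][:,2],[5,50,95])*1000).round(1))
# top-surface edges by ray on planes
for c in range(384,404,4):
    gy=np.nonzero(g[:,c])[0]; ry=np.nonzero(r[:,c])[0]
    f=lambda y,z: todrv(onplane("wrist",[c,y],z,pose)[0],O,a)[0]*1000
    print(c,"green far/near",gy.min(),gy.max(),f(gy.min()-.5,.034).round(1),f(gy.max()+.5,.034).round(1),"red",(ry.min(),ry.max(),f(ry.min()-.5,.039).round(1),f(ry.max()+.5,.039).round(1)) if len(ry) else None)
```

```text
g 377 411 219 235 cloud med [0.47312346 0.19049976 0.03429202]
drv x pct [-48.6 -46.6 -41.9 -40.1 -39.5] y [-53.1 -32.4] z [29.  34.3 35.8]
r 358 399 226 231 cloud med [0.46996979 0.2048207  0.03955588]
drv x pct [-43.5 -42.5 -41.7 -40.8 -40.2] y [-43.9 -18.7] z [38.4 39.6 40.6]
384 green far/near 220 235 -37.8 -49.0 red (np.int64(226), np.int64(230), np.float64(-40.0), np.float64(-43.4))
388 green far/near 220 235 -37.8 -49.0 red (np.int64(226), np.int64(230), np.float64(-40.0), np.float64(-43.4))
392 green far/near 219 235 -37.2 -49.0 red (np.int64(226), np.int64(230), np.float64(-40.0), np.float64(-43.4))
396 green far/near 219 235 -37.2 -49.0 red (np.int64(226), np.int64(230), np.float64(-40.1), np.float64(-43.5))
400 green far/near 220 235 -37.9 -49.0 red None
```

The pointer is at −41.7 mm and the clip centre at about −43.4 mm. The arm undershot its target by the same 1.5 mm or so, so I'll pull a little further.

Run:
```python
from meas import *
a=np.radians(16.85); R=Rz(a); x=np.array([np.cos(a),np.sin(a),0]); p=np.array([.5286,.2610,.049]); O=np.array([.501,.246])
robot.servo_line(p-x*.0754,speed=.01); robot.dwell(.8)
print(robot.read_position(),(np.array([.52867,.26054,0])-robot.read_position())@x,robot.read_force(),robot.read_grip_width()*88,robot.read_qvel(),robot.read_t())
pose,(im,d)=wrist(); P=cloud("wrist",d,pose); hsv=cv2.cvtColor(im,cv2.COLOR_RGB2HSV)
r=biggest(box(cv2.inRange(hsv,(170,120,60),(180,255,255))|cv2.inRange(hsv,(0,120,60),(5,255,255)),350,205,420,255))
g=biggest(box(cv2.inRange(hsv,(45,100,40),(85,255,255)),360,195,430,255))&(P[...,2]>.0325)
print("red",np.nanmedian(todrv(P[r>0],O,a),0)*1000,"green top",np.nanpercentile(todrv(P[g>0],O,a)[:,0],[2,98])*1000)
save("w4.png",cv2.resize(im[200:260,330:430],None,fx=6,fy=6,interpolation=cv2.INTER_CUBIC))
```

```text
[0.45788273 0.23916153 0.04904337] 0.07394506603152802 [11.87815875 -5.46306668 -6.71651805] 23.898787627102 [ 0.00212198  0.10880329 -0.02708491  0.11850396  0.06651964 -0.02063379] 23.125
red [-43.22120439 -30.28482351] green top [-48.73607959 -39.48560613]
```

View pics/w4.png

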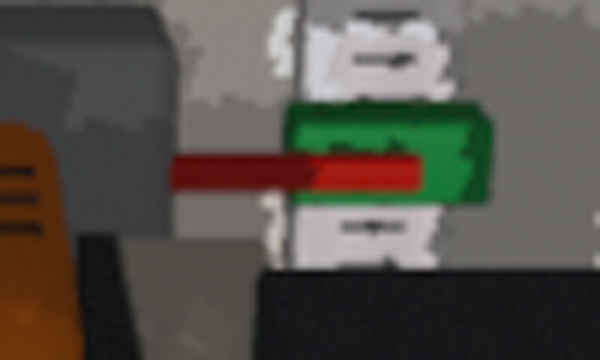

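```bash
python3 -c "
from h import *
robot.dwell(.3); print(robot.read_position(),robot.read_t()); robot.job_done()"
```

```text
[0.4578713  0.23912878 0.04904435] 23.475
the job is handed in; nothing more can be done
```

The job is handed in at 23.5 s. The brown bottle stands upright in the tray, and the gripper is holding the paddle with the pointer over the green clip.

- **Bottle:** the side picture after release showed it upright, and the later top picture showed it still in the tray. Nothing else on the bench was touched or seen to move.
- **Pusher:** I pulled it about 73.9 mm. The last wrist view put the pointer at −43.2 mm in the driver's frame, against about −44 mm for the middle of the clip (−39.5 to −48.7 mm). The difference is within the 2 mm calibration.
- **Hold:** the grip width stayed at about 24 mm with no slip, and the arm was still. The force along the slide was about 8 to 10 N, close to the 8.9 N expected from the spring.
- **Disagreements:**
  - My first pull stopped about 1.4 mm short of what was commanded, so I pulled a little further.
  - The gripper read 46 mm on the 51 mm bottle. I left that unexplained, and the bottle held firmly.

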